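# Back the bench press off one turn

### The job

The bearing is home in its hub: back the ram of the bench screw press off by exactly one full turn of the hand wheel, anticlockwise seen from above. Push the wheel round by its upright black handle with the closed fingertips or the outside of the fingers, never taking the handle between the fingers and touching no other part of the wheel, until the handle stands again over the spot where it started; leave it there and come clear. Do not shift or pick up anything else on the bench.

Things in the scene. Friction and masses are not known exactly. Their poses are not given: they have to be found in the camera images.
- press: Bench screw press, fixed to the bench: blue base 200 mm (x) by 300 mm (y) and 24 mm thick with a 6 mm steel bed plate, two steel columns at y = +-115 mm, blue crosshead whose top is 193 mm above the bench (centre boss to 198 mm, brass nut to 206 mm, column nuts to 207 mm). Origin: centre of the base's underside; z up. The axis of spindle and hand wheel is the vertical through this origin. Place and yaw vary.
- wheel (a joint): Turn of the hand wheel and spindle about the vertical axis, rad; grows anticlockwise seen from above (one turn = 6.283). Starts anywhere from -1.6 to 1.6, varying; travel -1.9 to 28. The spindle has a right-hand thread: anticlockwise lifts ram, wheel and handle by 5 mm a turn. The wheel is stiff: the handle needs about 5 N along its circle, does not coast and stays where it is left.
- wheel_centre (a point): Centre of the hand wheel on its axis, at the middle of the rim's thickness, about 248 mm above the bench. The bare-metal wheel lies level, 199 mm over the rim, rim bar 19 mm thick, four spokes, hub 48 mm across with a nut whose top is 30 mm above this point.
- rim: The hand wheel's rim and its four spokes, to be left untouched; the rim's top is 10 mm above its origin, which is wheel_centre (14 mm at the boss under the handle).
- grip: The black handle: an upright, freely revolving round grip on the rim, 26 mm thick and 75 mm tall, its axis 90 mm from the wheel's axis. Origin: centre of its lower end, on its own axis, 14 mm above wheel_centre (about 262 mm above the bench; the grip's top is about 337 mm). Its rotation means nothing.
- hub: Steel wheel hub, flange 124 mm wide, 52 mm tall, with the new bearing pressed in, standing on the press bed under the ram, on two bars. Origin: centre of its underside. Leave alone.
- sleeve: Steel pressing sleeve, 42 mm wide, 45 mm tall, standing on the press bed. Origin: centre of its underside. Leave alone.
- bearing: Loose wheel bearing, 72 mm wide, 37 mm tall, lying flat on the bench near the press. Origin: centre of its underside. Leave alone.
- hammer: Copper hammer with a wooden shaft, 280 mm long, lying along its x, on the bench beside the press. Leave alone.
- spray_can: Spray can, 65 mm wide, 192 mm tall, standing on the far side of the press. Origin: centre of its underside. Leave alone.
- spanner: Steel spanner, 200 mm long, lying along its x. Leave alone.
- grease_tin: Round tin, 90 mm wide, 75 mm tall. Origin: centre of its underside. Leave alone.
- parts_box: Open cardboard box, 150 x 190 x 70 mm. Origin: centre of its underside. Leave alone.
- socket: Steel socket, 38 mm wide, 50 mm tall, standing. Origin: centre of its underside. Leave alone.

How it is judged (in metres and radians):
On the way:
1. the fingers push the handle round to the opposite side of the wheel from where it started (distance of grip from where it was at the start of the episode above 0.165 m and value of joint wheel above 1 rad and contact force between the fingers and grip above 0.5 N), for 0.05 s.
At the end, for the whole second after the job is handed in: The wheel has gone round anticlockwise by one turn, not none or two, and is at rest, its handle within 22 mm of where it started (about 13 degrees; the 5 mm rise is included) (distance of grip from where it was at the start of the episode below 0.022 m and value of joint wheel between 3.6 and 9 rad and velocity of joint wheel between -0.05 and 0.05 rad/s); the robot touches nothing.
It fails at once if the handle is taken between the fingers (horizontal distance between the grasp point and grip below 0.012 m and z of the grasp point in the frame of grip below 0.08 m).
It fails at once if the rim or a spoke of the wheel is pushed (contact force between any of the fingers, the arm and rim above 3 N).
It fails at once if something else on the bench or press bed (hub, sleeve, bearing, hammer, can, spanner, tin, box, socket) is shifted or lifted by more than 20 mm (distance of any of hub, sleeve, bearing, hammer, spray_can, spanner, grease_tin, parts_box, socket from where it was at the start of the episode above 0.02 m).
It also fails if it takes over 51 s, if anything falls off the work surface, if the arm or the gripper's body presses on something with over 40 N, if the wrist force passes 120 N, or if a joint passes its speed limit or range.

### The arm

A 6-joint arm with a two-finger parallel gripper is mounted at the origin on the work surface. World frame = base frame: x ahead of the robot, y to its left, z up, the work surface at z = 0. Lengths are in mm, angles in degrees, forces in N, time in s.
With the tool pointing down it reaches from about 350 to 850 mm from the base axis. Payload 8.1 kg.
Tool frame: the origin (TCP) lies midway between the tips of the shut fingers; the grasp point (between the pads) lies 19 mm behind it; z points along the fingers, y is the line along which they close (so a half turn about z gives the same grasp; the last joint's range is limited). The gripper opens to 85 mm and grips with 20 to 120 N. Pads are 22 mm wide; open, the fingers measure 114 mm over their backs; the gripper's body (76 mm by 85 mm) begins 54 mm behind the grasp point. The pads swing forward as they close: fully open they stand 13 mm farther back than shut.
Start: joints at [-76.341, 7.471, 85.268, -0, 87.261, -4.893], TCP at [190.923, -568.818, 231.292] pointing down, gripper open.
Joint ranges: [-169.43, 169.43], [-51.17, 129.36], [1.28, 143.12], [-76.62, 256.62], [0, 156.53], [-152.29, 152.29]. Speed limits (degrees/s): [136.94, 136.94, 159.86, 180, 180, 180].

### API

Orientations are given as [roll, pitch, yaw] about the fixed x, y, z axes, in that order (R = Rz(yaw) Ry(pitch) Rx(roll)).
In Python, from bench import r gives the robot as it stands. The module is installed in compiled form; this text tells all that it offers.
- The arm moves only by the tool jog_arm, never from a script. Its argument "rows" is a list of rows, each a list of 2 entries, a list of its own where there are three numbers: the shift along the tool's x, y, z in mm, then the turn, a rotation vector about the tool's x, y, z in rad. A call has 1 to 10 rows; each row is the pose to reach, as a shift and turn from the pose commanded when the call began, along the tool's axes at that moment; what a row does not reach only later rows make up. A row lasts 1/10 s, in which the tool goes at most 50 mm and 8.59 degrees, less where a joint would pass 70% of its speed; a pose out of reach is approached as far as the arm can. A call with a gripper value outside its range is refused whole. "grip" is the finger opening in mm, from 0 to 85.4, set as the call begins (left out, the last holds). The fingers move at their own pace and stop on an object; "force" is the grip in N (left out, the last holds). Time passes only in rows, so rows that repeat a pose let the fingers close. It gives the time, the measured TCP pose, the force, the opening and the grip force at its end, in the units of the state.
- r.sense(): the state, without advancing time (a new reading comes with each control period).
- r.snapshot(name): name is "scene" or "top" or "wrist"; returns (picture, depth): 384x512x3 uint8, blue, green, red; 384x512 float32, mm along the optical axis (not along the pixel's ray), 0 where there is no reading.
- r.camera_params(name): a dict with "fx", "fy", "cx", "cy" (pixels), "pose" (4x4, takes a point from camera to world coordinates); the wrist camera has in their place "tool_from_camera" (4x4, takes a point from camera to tool coordinates, whose origin is the TCP and whose axes are the flange's). Camera axes: x right, y down, z forward; pixel columns grow to the right and rows downward; lengths in mm; the calibration is good to about 2 mm. A picture is of the moment at which its call begins: read the wrist's pose just before it. camera_params takes no time and is no camera call.
- r.hand_in(): hands the job in; it is judged then, once.
The state is a dict: "time": time; "joint_pos": joint angles; "qd": joint speeds; "joint_efforts": joint torques, N m; "tool_pos": TCP position; "tcp_rot": TCP orientation; "ft_force": force on the tool from outside, world axes, zero at the start; "wrist_torque": the same for the moment, N m; "finger_gap": finger opening in mm; "grip_force": force on a finger pad.
Only numpy, scipy, OpenCV 4.12 (cv2) and the standard library are available. Lean on these libraries where they do the work, as an engineer would, in place of code of your own. Each camera call takes 0.05 s, during which the arm holds its last target. There are 200 camera calls.

## Working session

There is one attempt and no reset: what is moved stays moved. The work goes in short steps, Python scripts to look and compute and a tool call to move; the robot and the scene stay as the last step left them, time stands still between calls to the robot, and variables do not carry over. Pictures are saved under pics/ and viewed, at most 10 in all, crops included, and the job is handed in when it is done.

Besides the shell and the picture viewer there is one more tool, called after "Emit:" as name(argument=value, ...) on one line, values as JSON. jog_arm: Moves the arm, as the interface text tells. Its arguments: {"type":"object","properties":{"rows":{"type":"array"},"grip":{"type":"number"},"force":{"type":"number"}},"required":["rows"]}

```bash
mkdir -p pics
python3 - <<'E'
from bench import r
import cv2,numpy as np
s=r.sense();print({k:np.round(v,2) for k,v in s.items()})
for n in("scene","top"):
    p,d=r.snapshot(n);cv2.imwrite(f"pics/{n}0.png",p);np.save(f"pics/{n}0.npy",d)
    c=r.camera_params(n);print(n,{k:np.round(v,3).tolist() for k,v in c.items()})
a=np.hstack([cv2.imread("pics/scene0.png"),cv2.imread("pics/top0.png")])
E
```

```text
{'time': np.float64(0.0), 'joint_pos': array([-76.34,   7.51,  85.33,  -0.  ,  87.26,  -4.89]), 'qd': array([-0.05,  0.08, -0.03, -0.12, -0.07,  0.03]), 'joint_efforts': array([ 0.000e+00, -5.694e+01, -5.005e+01,  0.000e+00,  1.000e-02,
        0.000e+00]), 'tool_pos': array([ 190.78, -568.29,  230.25]), 'tcp_rot': array([-1.799e+02, -1.000e-02,  1.855e+01]), 'ft_force': array([ 0.86, -0.26, -0.9 ]), 'wrist_torque': array([-0.01, -0.01, -0.04]), 'grip_force': np.float64(0.0), 'finger_gap': np.float64(85.49)}
scene {'fx': 474.746, 'fy': 474.746, 'cx': 259.58, 'cy': 187.788, 'pose': [[-0.969, -0.165, 0.184, 314.976], [-0.247, 0.628, -0.738, 1026.653], [0.006, -0.76, -0.649, 1044.529], [0.0, 0.0, 0.0, 1.0]]}
top {'fx': 383.573, 'fy': 383.573, 'cx': 259.337, 'cy': 196.258, 'pose': [[0.009, -0.987, 0.161, 349.073], [-1.0, -0.006, 0.019, 13.505], [-0.017, -0.161, -0.987, 1538.647], [0.0, 0.0, 0.0, 1.0]]}
```

View pics/scene0.png

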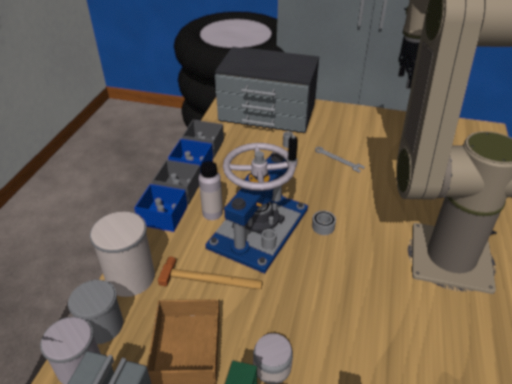

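View pics/top0.png

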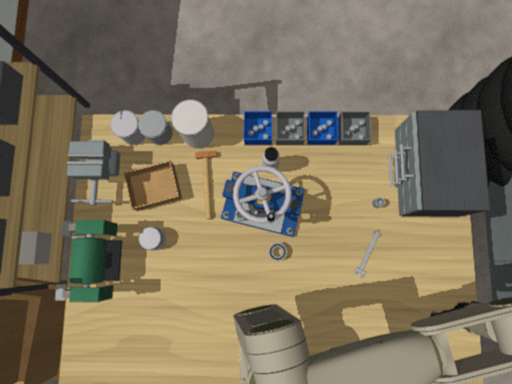

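The scene view shows the wheel at about (260,167) with the handle at (292,150). The top view shows the wheel at about (262,194) and the handle at (270,216), on the robot's side. Next I'll measure both from the two views.

```bash
cat > h.py <<'E'
import numpy as np,cv2
from bench import r
from scipy.optimize import least_squares
def cloud(n,d,T=None,c=None):
    c=c or r.camera_params(n);v,u=np.mgrid[:384,:512]
    P=np.stack([(u-c['cx'])/c['fx']*d,(v-c['cy'])/c['fy']*d,d],-1)
    T=c['pose'] if T is None else T
    T=np.array(T);W=P@T[:3,:3].T+T[:3,3];W[d<=0]=np.nan;return W
def circ(p,R=None):
    f=lambda q:np.hypot(p[:,0]-q[0],p[:,1]-q[1])-(q[2] if R is None else R)
    return least_squares(f,[*np.median(p[:,:2],0),R or 90],loss='soft_l1',f_scale=2).x
E
python3 - <<'E'
from h import *
for n in("scene","top"):
    p=cv2.imread(f"pics/{n}0.png");W=cloud(n,np.load(f"pics/{n}0.npy"))
    near=(W[...,0]>250)&(W[...,0]<700)&(abs(W[...,1])<200)
    m=near&(W[...,2]>235)&(W[...,2]<268)
    q=W[m];c=circ(q)
    for _ in range(3):
        rr=np.hypot(q[:,0]-c[0],q[:,1]-c[1]);k=abs(rr-90)<14;c=circ(q[k])
    print(n,"rim",c,k.sum(),np.percentile(q[k][:,2],[5,50,95]))
    g=near&(W[...,2]>285)&(p.max(-1)<70)
    G=W[g];v,u=np.where(g)
    print(" grip",g.sum(),np.median(G,0),"z",np.percentile(G[:,2],[2,98]),"px",u.min(),u.max(),v.min(),v.max())
    t=G[G[:,2]>325];print("  top",len(t),t.mean(0) if len(t) else 0)
    for z in (290,305,320):
        t=G[abs(G[:,2]-z)<8];print("  band",z,len(t),t.mean(0) if len(t) else 0, circ(t,13)[:2] if len(t)>5 else 0)
E
```

```text
scene rim [565.82192156  34.51322695  89.41798121] 1169 [244.83511096 254.87413787 259.64297529]
 grip 150 [480.66929266   9.46149347 313.48861361] z [285.99858821 337.56096177] px 288 296 137 155
  top 43 [481.97967795   7.98622793 332.2308493 ]
  band 290 35 [479.90752016   9.30280282 291.76373594] [482.83813267  -0.85673989]
  band 305 39 [481.45084295   8.76696643 305.08656554] [482.70095755  -1.86723285]
  band 320 45 [482.20257555   9.257016   319.96363797] [482.37884266  -1.41162534]
top rim [565.88356949  28.47305242  89.24673933] 887 [250.57859762 257.1389887  261.81745787]
 grip 36 [477.71067401  -1.17845692 336.32631823] z [320.29038431 340.58200552] px 267 274 213 220
  top 34 [480.2486138   -1.11443341 335.00240146]
  band 290 0 0 0
  band 305 0 0 0
  band 320 5 [471.71067561   0.59725657 323.48870867] 0
```

Emit:
jog_arm(rows=[[[0, 0, -60], [0, 0, 0]], [[0, 0, -110], [0, 0, 0]], [[0, 0, -160], [0, 0, 0]], [[20, -21, -180], [0, 0, 0]], [[50, -52, -180], [0, 0, 0]], [[80, -84, -180], [0, 0, 0]], [[110, -115, -180], [0, 0, 0]], [[140, -147, -180], [0, 0, 0]], [[170, -178, -180], [0, 0, 0]], [[200, -210, -180], [0, 0, 0]]], grip=0, force=60)

```text
time: 1.1
tool_pos: [314.0, -304.4, 410.9]
tcp_rot: [-180.0, 0.0, 18.5]
ft_force: [1.2, -0.1, 0.2]
finger_gap: -0.1
grip_force: 0.0
```

Emit:
jog_arm(rows=[[[30, -32, 0], [0, 0, 0]], [[60, -63, 0], [0, 0, 0]], [[90, -95, 0], [0, 0, 0]], [[120, -126, 0], [0, 0, 0]], [[150, -157, 0], [0, 0, 0]], [[180, -189, 0], [0, 0, 0]], [[210, -220, 0], [0, 0, 0]], [[240, -252, 0], [0, 0, 0]], [[265, -278, 0], [0, 0, 0]], [[265, -278, 0], [0, 0, 0]]])

```text
time: 2.1
tool_pos: [477.1, 45.4, 410.1]
tcp_rot: [-179.9, 0.1, 18.8]
ft_force: [-0.0, -0.2, -0.9]
finger_gap: 0.1
grip_force: 0.0
```

Run:
```python
from h import *
from scipy.spatial.transform import Rotation as Ro
s=r.sense();p,d=r.snapshot("wrist");c=r.camera_params("wrist")
T=np.eye(4);T[:3,:3]=Ro.from_euler('xyz',s['tcp_rot'],degrees=True).as_matrix();T[:3,3]=s['tool_pos']
print(s['tool_pos'],s['tcp_rot'],s['joint_pos'])
T=T@np.array(c['tool_from_camera']);W=cloud("wrist",d,T,c)
q=W[(abs(W[...,2]-255)<9)&(np.hypot(W[...,0]-566,W[...,1]-30)<115)]
k=abs(np.hypot(q[:,0]-566,q[:,1]-30)-92)<14;print("rim",k.sum(),circ(q[k]),np.percentile(q[k],[5,95],axis=0).round())
g=(W[...,2]>270)&(W[...,2]<345)&(p.max(-1)<70)&(np.hypot(W[...,0]-481,W[...,1]+1)<30)
t=W[g&(W[...,2]>330)];print("grip",g.sum(),len(t),np.median(W[g],0), (t.min(0)+t.max(0))/2 if len(t) else 0,t.mean(0) if len(t) else 0)
ps,_=r.snapshot("scene")
cv2.imwrite("pics/b.png",np.hstack([cv2.resize(p,(400,300)),cv2.resize(ps[80:300,130:420],(400,300))]))
```

```text
[477.14046848  45.44762788 410.0731318 ] [-1.79893997e+02  7.64235633e-02  1.88215022e+01] [-7.48032662e-01 -1.11728520e+01  8.50325725e+01  7.73718681e-02
  1.06247780e+02  7.04521142e+01]
rim 10126 [565.8842798   29.96773174  87.21300497] [[483. -57. 250.]
 [653. 118. 258.]]
grip 1037 481 [486.88145129   5.96227186 328.90391306] [482.25476814   1.15146447 334.82895856] [483.42392563   2.05537906 335.11151963]
```

View pics/b.png

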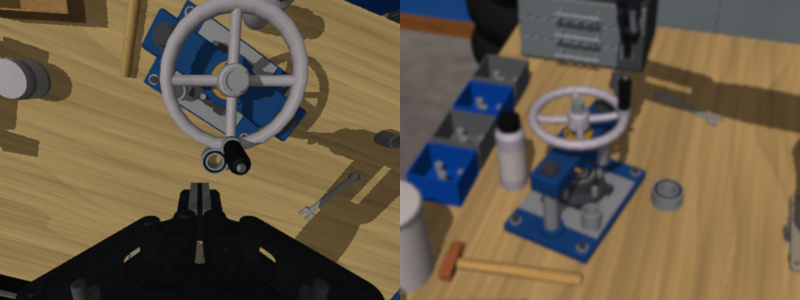

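The wrist view (left) shows the shut fingertips at (200,190), and the handle at (237,158) clear of them. The scene view (right) shows the gripper above and beside the handle. The centre is about (566,30) and the handle about (482,0), with an angle of -160.5° and a radius of 89.6, which matches the given 90. Now I'll descend behind it.

Emit:
jog_arm(rows=[[[0, 0, 25], [0, 0, 0]], [[0, 0, 55], [0, 0, 0]], [[0, 0, 85], [0, 0, 0]], [[0, 0, 105], [0, 0, 0]], [[0, 0, 115], [0, 0, 0]], [[0, 0, 115], [0, 0, 0]]])

```text
time: 2.8
tool_pos: [475.6, 40.8, 295.0]
tcp_rot: [-180.0, 0.1, 18.5]
ft_force: [-0.8, 0.3, -0.1]
finger_gap: -0.1
grip_force: 0.0
```

```bash
cat > plan.py <<'E'
import numpy as np,sys
from bench import r
# TCP circle points in tool axes, from lag angle a0 to a1 in n rows; shift relative to (x0,y0) commanded
s=r.sense();print(s['tool_pos'].round(1) if hasattr(s['tool_pos'],'round') else s['tool_pos'],s['ft_force'],s['time'])
C=np.array([566,30.]);y=np.radians(18.55);A=np.array([[np.cos(y),np.sin(y)],[np.sin(y),-np.cos(y)]])
st,step,N=map(float,sys.argv[1:])
P=lambda a:C+90*np.array([np.cos(np.radians(a)),np.sin(np.radians(a))])
a=st
for k in range(int(N)):
    print(a,'->',a+10*step,[[[*map(int,np.rint(A@(P(a+step*(i+1))-P(a)))),0],[0,0,0]] for i in range(10)]);a+=10*step
E
python3 plan.py -190 7.5 5
```

```text
[475.6  40.8 295. ] [-0.7881599   0.31100332 -0.13642694] 2.8
-190.0 -> -115.0 [[[-5, 11, 0], [0, 0, 0]], [[-8, 22, 0], [0, 0, 0]], [[-10, 34, 0], [0, 0, 0]], [[-11, 45, 0], [0, 0, 0]], [[-10, 57, 0], [0, 0, 0]], [[-7, 68, 0], [0, 0, 0]], [[-3, 80, 0], [0, 0, 0]], [[2, 90, 0], [0, 0, 0]], [[9, 100, 0], [0, 0, 0]], [[17, 108, 0], [0, 0, 0]]]
-115.0 -> -40.0 [[[9, 8, 0], [0, 0, 0]], [[19, 14, 0], [0, 0, 0]], [[30, 19, 0], [0, 0, 0]], [[41, 22, 0], [0, 0, 0]], [[53, 24, 0], [0, 0, 0]], [[64, 25, 0], [0, 0, 0]], [[76, 24, 0], [0, 0, 0]], [[87, 21, 0], [0, 0, 0]], [[99, 17, 0], [0, 0, 0]], [[109, 12, 0], [0, 0, 0]]]
-40.0 -> 35.0 [[[10, -7, 0], [0, 0, 0]], [[18, -15, 0], [0, 0, 0]], [[26, -24, 0], [0, 0, 0]], [[32, -34, 0], [0, 0, 0]], [[37, -44, 0], [0, 0, 0]], [[41, -56, 0], [0, 0, 0]], [[43, -67, 0], [0, 0, 0]], [[43, -79, 0], [0, 0, 0]], [[42, -91, 0], [0, 0, 0]], [[39, -102, 0], [0, 0, 0]]]
35.0 -> 110.0 [[[-4, -11, 0], [0, 0, 0]], [[-10, -21, 0], [0, 0, 0]], [[-16, -31, 0], [0, 0, 0]], [[-24, -40, 0], [0, 0, 0]], [[-33, -47, 0], [0, 0, 0]], [[-43, -54, 0], [0, 0, 0]], [[-54, -59, 0], [0, 0, 0]], [[-65, -62, 0], [0, 0, 0]], [[-77, -64, 0], [0, 0, 0]], [[-89, -64, 0], [0, 0, 0]]]
110.0 -> 185.0 [[[-12, 1, 0], [0, 0, 0]], [[-23, 4, 0], [0, 0, 0]], [[-34, 8, 0], [0, 0, 0]], [[-45, 13, 0], [0, 0, 0]], [[-54, 20, 0], [0, 0, 0]], [[-63, 28, 0], [0, 0, 0]], [[-70, 37, 0], [0, 0, 0]], [[-77, 47, 0], [0, 0, 0]], [[-82, 58, 0], [0, 0, 0]], [[-85, 69, 0], [0, 0, 0]]]
```

Emit:
jog_arm(rows=[[[-3, 7, 0], [0, 0, 0]], [[-6, 18, 0], [0, 0, 0]], [[-8, 30, 0], [0, 0, 0]], [[-9, 41, 0], [0, 0, 0]], [[-8, 53, 0], [0, 0, 0]], [[-5, 64, 0], [0, 0, 0]], [[-1, 76, 0], [0, 0, 0]], [[4, 86, 0], [0, 0, 0]], [[11, 96, 0], [0, 0, 0]], [[19, 104, 0], [0, 0, 0]]])

```text
time: 3.8
tool_pos: [527.7, -52.3, 298.1]
tcp_rot: [180.0, -0.0, 18.5]
ft_force: [-5.0, 3.3, 3.8]
finger_gap: -0.0
grip_force: 3.3
```

```bash
cat > look.py <<'E'
from h import *
import sys
s=r.sense();print(s['tool_pos'],s['ft_force'],s['time'])
p,d=r.snapshot("scene");W=cloud("scene",d);q=W
for n in("scene","top"):
    if n=="top":p,d=r.snapshot("top");W=cloud("top",d)
    g=(W[...,2]>290)&(W[...,2]<335)&(p.max(-1)<70)&(np.hypot(W[...,0]-566,W[...,1]-30)<112)
    print(n,g.sum(),np.median(W[g],0) if g.any() else 0)
    if n=="scene":a=p
cv2.imwrite(sys.argv[1],np.hstack([cv2.resize(a[80:245,180:400],(400,300)),cv2.resize(p[130:250,190:350],(400,300))]))
E
python3 look.py pics/c.png
```

```text
[527.66907204 -52.26396567 298.09168361] [-5.03151285  3.31026719  3.82779244] 3.8
scene 182 [543.71421252 -49.30813071 315.75823632]
top 0 0
```

View pics/c.png

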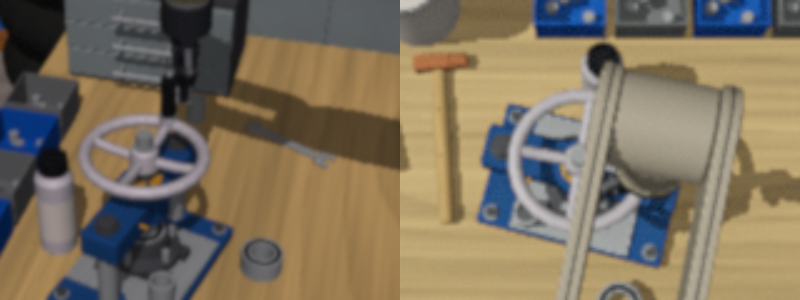

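The scene view shows the handle at about (170,95), ahead of the fingers at (187,80), being pushed with about 6 N. I'll continue round.

Emit:
jog_arm(rows=[[[9, 8, 0], [0, 0, 0]], [[19, 14, 0], [0, 0, 0]], [[30, 19, 0], [0, 0, 0]], [[41, 22, 0], [0, 0, 0]], [[53, 24, 0], [0, 0, 0]], [[64, 25, 0], [0, 0, 0]], [[76, 24, 0], [0, 0, 0]], [[87, 21, 0], [0, 0, 0]], [[99, 17, 0], [0, 0, 0]], [[109, 12, 0], [0, 0, 0]]])

```text
time: 4.9
tool_pos: [634.9, -28.9, 297.9]
tcp_rot: [179.9, -0.0, 18.5]
ft_force: [-4.1, -5.5, 4.3]
finger_gap: 0.0
grip_force: 2.9
```

Emit:
jog_arm(rows=[[[10, -7, 0], [0, 0, 0]], [[18, -15, 0], [0, 0, 0]], [[26, -24, 0], [0, 0, 0]], [[32, -34, 0], [0, 0, 0]], [[37, -44, 0], [0, 0, 0]], [[41, -56, 0], [0, 0, 0]], [[43, -67, 0], [0, 0, 0]], [[43, -79, 0], [0, 0, 0]], [[42, -91, 0], [0, 0, 0]], [[39, -102, 0], [0, 0, 0]]])

```text
time: 5.9
tool_pos: [640.4, 80.1, 298.5]
tcp_rot: [179.8, -0.2, 18.5]
ft_force: [3.4, -4.5, 4.5]
finger_gap: -0.2
grip_force: 3.8
```

```bash
python3 look.py pics/d.png
```

```text
[640.35696859  80.09245382 298.54134128] [ 3.40025068 -4.50057636  4.53981097] 5.9
scene 162 [619.06749224 109.10557202 315.59072184]
top 23 [608.11095763  96.76663588 318.55704267]
```

View pics/d.png

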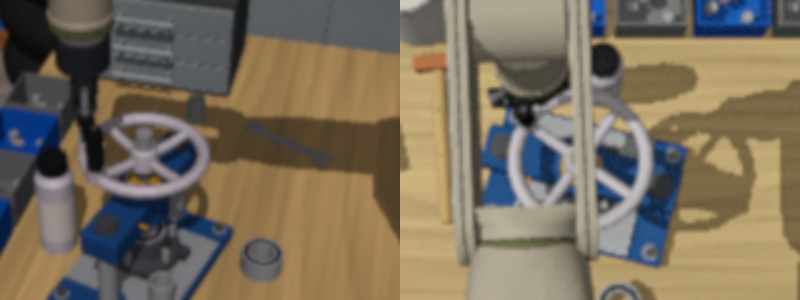

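The handle is on the far left at about (95,150) in the scene view, still ahead of the fingers. I'll continue.

Emit:
jog_arm(rows=[[[-4, -11, 0], [0, 0, 0]], [[-10, -21, 0], [0, 0, 0]], [[-16, -31, 0], [0, 0, 0]], [[-24, -40, 0], [0, 0, 0]], [[-33, -47, 0], [0, 0, 0]], [[-43, -54, 0], [0, 0, 0]], [[-54, -59, 0], [0, 0, 0]], [[-65, -62, 0], [0, 0, 0]], [[-77, -64, 0], [0, 0, 0]], [[-89, -64, 0], [0, 0, 0]]])

```text
time: 7.0
tool_pos: [535.7, 114.1, 298.2]
tcp_rot: [180.0, -0.3, 18.6]
ft_force: [6.9, 1.2, 4.3]
finger_gap: 0.2
grip_force: 3.3
```

Emit:
jog_arm(rows=[[[-12, 1, 0], [0, 0, 0]], [[-23, 4, 0], [0, 0, 0]], [[-34, 8, 0], [0, 0, 0]], [[-45, 13, 0], [0, 0, 0]], [[-54, 20, 0], [0, 0, 0]], [[-63, 28, 0], [0, 0, 0]], [[-70, 37, 0], [0, 0, 0]], [[-77, 47, 0], [0, 0, 0]], [[-77, 47, 0], [0, 0, 0]]])

```text
time: 7.9
tool_pos: [477.0, 43.7, 298.1]
tcp_rot: [179.9, -0.2, 18.5]
ft_force: [-0.8, 0.1, 5.3]
finger_gap: -0.0
grip_force: 2.4
```

```bash
cat > grip.py <<'E'
from h import *
s=r.sense();print(s['tool_pos'],s['ft_force'],s['time'])
c=r.camera_params("scene");p,d=r.snapshot("scene");W=cloud("scene",d)
cv2.imwrite("pics/e.png",cv2.resize(p[80:245,180:400],(800,600)))
g=(p.max(-1)<70)&(np.hypot(W[...,0]-566,W[...,1]-30)<115)
for z in (292,305,320,330):
    t=W[g&(abs(W[...,2]-z)<8)];print(z,len(t),t.mean(0) if len(t) else 0,t.min(0) if len(t) else 0,t.max(0) if len(t) else 0)
E
python3 grip.py
```

```text
[477.0191214   43.73229111 298.14479842] [-0.82394231  0.06052484  5.34018083] 7.9
292 13 [468.78163269  26.77394881 294.67217212] [465.76258806   9.21619587 286.01564607] [475.86835844  47.36893648 299.51220541]
305 23 [470.76897236  45.51508154 305.68085506] [465.69132534  13.27374574 297.92312798] [480.1104292   57.48964401 312.89539274]
320 41 [473.34679251  52.89851382 319.93429223] [464.32097813  41.34436008 312.08645478] [488.87579474  57.98885444 327.37181825]
330 26 [474.09382685  52.98582616 326.81167421] [464.32097813  41.34436008 322.51520743] [488.87579474  58.28428855 332.39452485]
```

View pics/e.png

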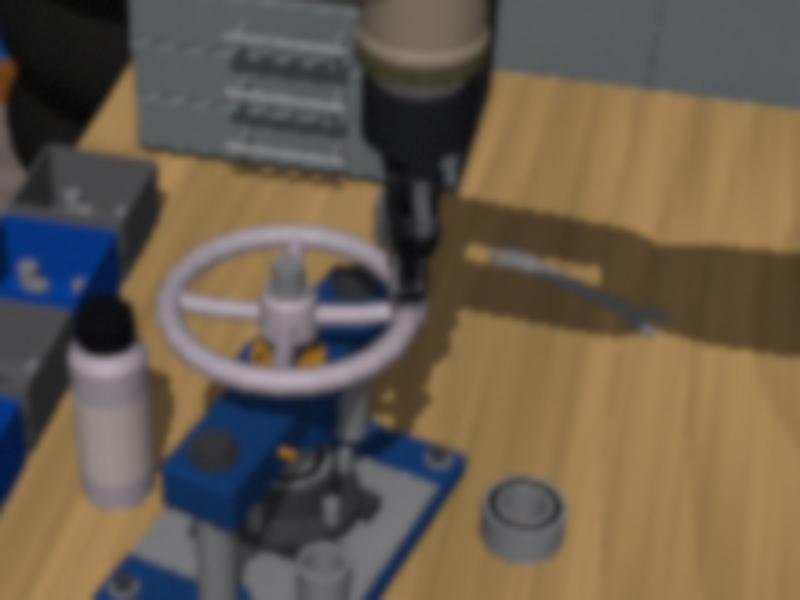

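The fingers at (410,270) hide the handle. I'll back off, rise, measure it with the wrist camera as before, then finish the push.

Emit:
jog_arm(rows=[[[0, -10, 0], [0, 0, 0]], [[0, -20, 0], [0, 0, 0]], [[0, -20, -35], [0, 0, 0]], [[0, -20, -75], [0, 0, 0]], [[0, -20, -110], [0, 0, 0]], [[0, -20, -115], [0, 0, 0]], [[0, -20, -115], [0, 0, 0]], [[0, -20, -115], [0, 0, 0]]])

```text
time: 8.75
tool_pos: [469.7, 64.3, 409.8]
tcp_rot: [-180.0, 0.1, 18.6]
ft_force: [-0.7, 0.5, -0.5]
finger_gap: 0.0
grip_force: 0.0
```

```bash
cat > wr.py <<'E'
from h import *
from scipy.spatial.transform import Rotation as Ro
s=r.sense();p,d=r.snapshot("wrist");c=r.camera_params("wrist")
T=np.eye(4);T[:3,:3]=Ro.from_euler('xyz',s['tcp_rot'],degrees=True).as_matrix();T[:3,3]=s['tool_pos']
print(s['tool_pos'],s['tcp_rot'],s['ft_force'],s['time'])
W=cloud("wrist",d,T@np.array(c['tool_from_camera']),c)
ok=(W[...,2]>270)&(W[...,2]<348)&(p.max(-1)<70)&(abs(np.hypot(W[...,0]-566,W[...,1]-30)-90)<30)
n,l,st,_=cv2.connectedComponentsWithStats(ok.astype(np.uint8))
g=l==1+np.argmax(st[1:,4]);t=W[g&(W[...,2]>330)];print("wrist px",st[1:,4].max(),len(t),(t.min(0)+t.max(0))/2,t.mean(0),t.max(0)[2])
m=t.mean(0)[:2]-[566,30];print(np.degrees(np.arctan2(m[1],m[0])))
ps,ds=r.snapshot("scene");W=cloud("scene",ds)
g=(ps.max(-1)<70)&(W[...,2]>285)&(W[...,2]<343)&(abs(np.hypot(W[...,0]-566,W[...,1]-30)-90)<30);t=W[g]
print("scene",len(t),np.median(t,0) if len(t) else 0)
cv2.imwrite("pics/f%d.png"%(s['time']*10),np.hstack([cv2.resize(p,(400,300)),cv2.resize(ps[80:300,130:420],(400,300))]))
E
python3 wr.py; ls pics/f*
```

```text
[469.72165076  64.29372889 409.76911192] [-1.79959666e+02  1.14756970e-01  1.85841451e+01] [-0.72547037  0.49509035 -0.46239474] 8.75
wrist px 1173 653 [479.0947969   13.89788308 337.44195785] [480.41756385  15.78183585 339.07925908] 344.70073394964095
-170.56736742938583
scene 188 [476.89194313  21.03092461 316.95497295]
pics/f87.png
```

Compared with the start, the handle is about 13 mm short (wrist: 14 mm, scene: 12 mm). I'll go back down and push another 13 mm.

Emit:
jog_arm(rows=[[[0, 0, 30], [0, 0, 0]], [[0, 0, 65], [0, 0, 0]], [[0, 0, 100], [0, 0, 0]], [[0, 0, 115], [0, 0, 0]], [[0, 7, 115], [0, 0, 0]], [[0, 14, 115], [0, 0, 0]], [[0, 20, 115], [0, 0, 0]], [[-1, 27, 115], [0, 0, 0]], [[-1, 33, 115], [0, 0, 0]], [[-1, 33, 115], [0, 0, 0]]])

```text
time: 9.85
tool_pos: [480.9, 31.6, 298.5]
tcp_rot: [179.9, -0.2, 18.5]
ft_force: [0.8, 1.8, 5.2]
finger_gap: -0.1
grip_force: 2.5
```

Emit:
jog_arm(rows=[[[0, -12, 0], [0, 0, 0]], [[0, -25, 0], [0, 0, 0]], [[0, -33, -20], [0, 0, 0]], [[0, -33, -60], [0, 0, 0]], [[0, -33, -100], [0, 0, 0]], [[0, -33, -115], [0, 0, 0]], [[0, -33, -115], [0, 0, 0]], [[0, -33, -115], [0, 0, 0]]])

```text
time: 10.65
tool_pos: [468.9, 64.3, 410.4]
tcp_rot: [-180.0, 0.0, 18.6]
ft_force: [0.3, -0.0, -1.2]
finger_gap: 0.1
grip_force: 0.0
```

```bash
python3 wr.py; mv $(ls -t pics/f*.png|head -1) pics/g.png
```

```text
[468.87422952  64.31497194 410.43094154] [-1.79986236e+02  4.00050519e-02  1.86007681e+01] [ 0.25022391 -0.04382987 -1.2263862 ] 10.65
wrist px 1206 659 [481.66584865   3.15729409 337.42529341] [483.18173814   4.72121268 339.08993054] 344.8497399237866
-163.0261313007576
scene 191 [479.87739133   9.14935087 318.38601807]
```

View pics/g.png

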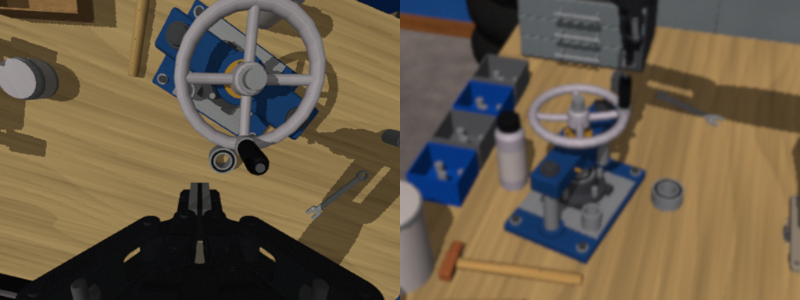

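The wrist view shows the handle at (255,157) and the scene view at (623,92), the same spot as before within about 3 mm. The gripper is clear above it, so I'll hand in.

```bash
python3 -c "
from bench import r
print(r.hand_in())"
```

```text
the job is handed in; nothing more can be done
None
```

The wheel went one full turn anticlockwise: the handle measures about 3 mm (plus the 5 mm rise) from its starting spot, the arm is clear, and the job was handed in at about 11 s; no verdict was returned.

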